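# Press a stud home with the bench press lever

## Task

A press-in stud stands proud of the copper busbar that lies in the nest of the bench press. With one fingertip, push the press lever down until the ram has driven the stud fully home, its head seated flat on the bar, then ease the lever back up under your finger to its rest without letting it snap back. Grasp nothing: leave the bar lying in its nest, keep your fingers off the bar and the stud, and do not disturb the finished bar, the tray, the jar or the spanner around the press.

Things in the scene. Friction and masses are not known exactly. Their poses are not given: they have to be found in the camera images.
- lever (a joint): turn of the press lever about a level axis (the press's y), rad. 0 = at rest, bar pointing 38 deg (0.663 rad) above level towards the press's front; grows as it swings down; solid stop near 1.15 with the stud home. A spring lifts it back. Pushed down 105 mm from the axis it takes 3 to 5 N to move, 8 to 13 N while driving the stud. Let go when down, it flies up faster than 3 rad/s.
- stud (a joint): how far the steel stud has been driven into the busbar, in m: 0 = head 9 mm clear of the bar, 0.009 = head seated flat on the bar. It starts between 0 and 0.004, is a tight press fit (35 N at the ram) and stays where it is pressed.
- hub (a point): where the lever's centre line crosses its turning axis, 200 mm above the table, on the side of the press, 85 mm from the press's middle plane. Fixed on the press, with the press's axes.
- lever_ball (a point): centre of the black plastic ball (32 mm) at the lever's outer end, 172 mm from the hub point; own x points outwards along the bar. The lever is a straight round steel bar, 13 mm thick; from the axis: hub to 18 mm, then clear bar to 154 mm, then the ball. A fingertip going straight down 105 mm (measured level) in front of the axis stays on the bar all the way.
- stud_head (a point): the centre of the top face of the stud's round head (18 mm across, 4 mm thick), under the ram. 4 mm above the bar's top, that is 60 mm above the table, when the stud is home.
- ram_face (a point): the centre of the lower face of the press ram, a square steel bar of 22 mm standing through the press head. 78 mm above the table with the lever at rest; it goes down 16 mm per rad of lever. It stands over the stud.
- press: bench press, bolted down, dark green: base 200 x 120 x 20 mm, column at its back, head 155 to 230 mm above the table, 60 mm wide, its front bolts 53 mm ahead of the hub; ram top at 278 mm. Origin: centre of its underside. Own x points from front to back (the lever points to -x, its front), z up; the lever is on its -y side. Place and turn vary.
- busbar: the copper bar being worked, loose, 140 mm (own y) x 25 mm (own x) x 6 mm, lying in the 27 mm slot of the press anvil 50 mm above the table, under the ram. It carries the stud. Origin: centre of its underside. It stays where it lies.
- done_bar: bystander: a finished copper bar of the same size lying on the table, its stud (8 mm) pointing up to 32 mm. Origin: centre of its underside.
- stud_tray: bystander: open grey plastic tray 120 x 90 x 28 mm with spare studs. Origin: centre of its underside.
- jar: bystander: amber glass jar with a white lid, 68 mm across, 100 mm high. Origin: centre of its underside.
- spanner: bystander: a steel spanner lying on the table. Origin: on its underside near the middle.
Mind the look-alikes: they are no part of the job. Leave any blue, turquoise or yellow look-alike of the busbar alone.

How it is judged (in metres and radians):
On the way, in this order (a step that is already met when the one before it is completed fails the run):
1. the stud is driven home by the ram: its head within 1.5 mm of the bar, with the lever down (value of joint stud above 0.0075 m and value of joint lever above 0.95 rad), for 0.1 s.
2. the lever is back up at its rest (value of joint lever below 0.06 rad), for 0.2 s.
At the end, for the whole second after the job is handed in: The stud's head is seated on the bar (within 1.5 mm), the lever is back at rest (within 0.06 rad), and the bar still lies flat in its nest (within 8 mm of where it lay) (value of joint stud above 0.0075 m and value of joint lever below 0.06 rad and distance of busbar from where it was at the start of the episode below 0.008 m and angle between busbar's own z axis and vertical below 0.1 rad and linear speed of busbar below 0.02 m/s); the robot touches nothing.
It fails at once if the lever is let fly: it springs back faster than 3 rad/s (velocity of joint lever below -3 rad/s).
It fails at once if the fingers work on the bar or the stud directly (contact force between the fingers and busbar above 1 N).
It fails at once if the bar is lifted or dragged out of its nest (distance of busbar from where it was at the start of the episode above 0.012 m).
It fails at once if the finished bar, the tray, the jar or the spanner is disturbed (moved over 15 mm) (distance of any of done_bar, stud_tray, jar, spanner from where it was at the start of the episode above 0.015 m).
It fails at once if the lever's bar or ball is taken between the fingers instead of being pushed (x of the grasp point in the frame of lever_ball between -0.15 and 0.012 m and y of the grasp point in the frame of lever_ball between -0.01 and 0.01 m and z of the grasp point in the frame of lever_ball between -0.01 and 0.01 m).
It also fails if it takes over 42 s, if anything falls off the work surface, if the arm or the gripper's body presses on something with over 40 N, if the wrist force passes 120 N, or if a joint passes its speed limit or range.

## Robot

A 6-joint arm with a two-finger parallel gripper is mounted at the origin on the work surface. World frame = base frame: x ahead of the robot, y to its left, z up, the work surface at z = 0. Lengths are in mm, angles in rad, forces in N, time in s.
With the tool pointing down it reaches from about 275 to 825 mm from the base axis. Payload 5.2 kg.
Tool frame: the origin (TCP) lies on the centre line of the jaws, within the pads' length; the fingertips stand 8 mm ahead of it and the grasp point (between the pads) lies 11 mm behind it; z points along the fingers, y is the line along which they close (so a half turn about z gives the same grasp; the last joint's range is limited). The gripper opens to 93 mm and grips with 3 to 60 N. Pads are 15 mm wide; open, the fingers measure 128 mm over their backs; the gripper's body (75 mm by 188 mm) begins 65 mm behind the grasp point.
Start: joints at [-1.398, 0.259, 1.535, -0, 1.348, -0.203], TCP at [201.88, -511.614, 195.953] pointing down, gripper open.
Joint ranges: [-3.14, 3.14], [-0.91, 2.08], [0.19, 2.58], [-1.22, 4.36], [0.22, 2.71], [-3.12, 3.12]. Speed limits (rad/s): [2.57, 2.57, 3.14, 3.14, 3.14, 3.14].

## Interface

Orientations are given as a 3x3 rotation matrix whose columns are the frame's x, y, z axes.
In Python, from bench import get_obs, capture, env, recognise, masks_of, place_of gives the robot as it stands.
- The arm moves only by the shell command python3 -m crank 'ROWS'. ROWS is JSON, a list of rows, each an object of numbers: "wx", "wy", "wz": the turn, a rotation vector about the tool's x, y, z in degrees; "x", "y", "z": the shift along the tool's x, y, z in mm; "claw": the opening, from -1 (shut) to 1 (fully open), so that 0 is half open. In form: [{"wx": .., "wy": .., "wz": .., "x": .., "y": .., "z": .., "claw": ..}, ...]. A call has 1 to 12 rows; each row is the pose to reach, as a shift and turn from the pose commanded when the call began, along the tool's axes at that moment; what a row does not reach only later rows make up. A row lasts 1/12 s, in which the tool goes at most 41.7 mm and 7.16 degrees, less where a joint would pass 70% of its speed; a pose out of reach is approached as far as the arm can. A call with a gripper value outside its range is refused whole. The fingers move at their own pace and stop on an object; the grip force is fixed at half the most. Time passes only in rows, so rows that repeat a pose let the fingers close. It gives the time, the measured TCP pose, the force, the opening and the grip force at its end, in the units of the state.
- get_obs(): the state, without advancing time (a new reading comes with each control period).
- capture(name): name is "side" or "top" or "wrist"; returns a dict with "image" (420x560x3 uint8, red, green, blue), "depth" (420x560 float32, mm along the optical axis (not along the pixel's ray), 0 where there is no reading), "fx", "fy", "cx", "cy" (pixels), "position" and "rotation" of the camera in the world. Camera axes: x right, y down, z forward; pixel columns grow to the right and rows downward; lengths in mm; the calibration is good to about 2 mm. A picture is of the moment at which its call begins.
- env.job_done(): hands the job in; it is judged then, once.
Trained networks look in a picture, given as the dict that the camera call returned (one of the last four; its "shot" number tells which), for a name from the list of things; names that differ only in an ending like _2 or _b are one class to them, and where a whole thing is asked for, a point or a joint stands for the part that bears it (a point fixed in the world has none). Each returns a list of dicts, best first, with "p" (0 to 1); they miss things now and then, are a little off and sometimes report something else, mostly with a low value. They report only what shows in the picture. A call takes as long as a camera call. They do not tell look-alikes from the thing itself.
- recognise(target, picture): "location" ([row, column] in pixels, amid what is visible of it).
- masks_of(target, picture): "region" (420x560 bool, what is visible of it) and "location" ([row, column] in pixels, amid what is visible of it).
- place_of(target, picture): "location" ([row, column] in pixels: a listed point, or the origin of a listed thing).
The state is a dict: "t": time; "qpos": joint angles; "dq": joint speeds; "joint_efforts": joint torques, N m; "tool_pos": TCP position; "orientation": TCP orientation; "wrist_force": force on the tool from outside, world axes, zero at the start; "ft_torque": the same for the moment, N m; "width": finger opening in mm; "gripper_force": force on a finger pad.
Only numpy, scipy, OpenCV 4.12 (cv2) and the standard library are available. Lean on these libraries where they do the work, as an engineer would, in place of code of your own. Each camera call takes 0.05 s, during which the arm holds its last target. There are 200 camera calls.

## Working session

There is one attempt and no reset: what is moved stays moved. The work goes in short steps, Python scripts to look and compute and a shell command to move; the robot and the scene stay as the last step left them, time stands still between calls to the robot, and variables do not carry over. Pictures are saved under pics/ and viewed, at most 10 in all, crops included, and the job is handed in when it is done.

```bash
mkdir -p pics; cat > h.py <<'E'
import numpy as np, cv2
from bench import get_obs, capture, env, recognise, masks_of, place_of
def ray(p,rc):
    d=np.array([(rc[1]-p['cx'])/p['fx'],(rc[0]-p['cy'])/p['fy'],1.0]);return np.array(p['position']),np.array(p['rotation'])@d
def atz(p,rc,z):
    o,d=ray(p,rc);return o+d*(z-o[2])/d[2]
def dep(p,rc):
    o,d=ray(p,rc);r,c=int(round(rc[0])),int(round(rc[1]))
    return o+d*p['depth'][r,c]
E
python3 - <<'E'
from h import *
np.set_printoptions(precision=1,suppress=True)
o=get_obs();print(o['t'],o['tool_pos'],o['orientation'],o['width'])
ims=[]
for n in ['top','side']:
    p=capture(n);ims.append(p['image'])
    print(n,p['position'])
    for t in ['hub','lever_ball','stud_head','ram_face','press','busbar','done_bar','stud_tray','jar','spanner']:
        for r in place_of(t,p)[:2]:
            l=r['location'];print(t,round(r['p'],2),np.array(l),dep(p,np.clip(l,0,[419,559])), atz(p,l,{'hub':200,'lever_ball':306,'stud_head':65,'ram_face':78,'busbar':50}.get(t,0)))
for n,i in zip(['top','side'],ims): cv2.imwrite(f'pics/{n}1.png',i[:,:,::-1])
E
```

```text
0.0 [ 201.8 -511.   195.1] [[ 0.9  0.4 -0. ]
 [ 0.4 -0.9  0. ]
 [ 0.  -0.  -1. ]] 92.99756634561189
top [377.5  46.2 997.9]
hub 0.68 [206.1 318.7] [580.7 -13.5 216.3] [585.  -14.7 200. ]
lever_ball 0.66 [244.5 386.7] [ 495.4 -113.   321.9] [ 498.2 -116.7  306. ]
lever_ball 0.16 [261.2 395.3] [ 512.6 -205.4    8.4] [ 472.  -129.8  306. ]
stud_head 0.59 [285.3 184.8] [438.8 264.9  18.7] [435.9 254.6  65. ]
stud_head 0.56 [194.4 310.5] [636.9  -4.5  97.7] [646.3  -6.3  65. ]
press 0.77 [255.3 282.1] [485.8  50.6 221.9] [516.8  51.9   0. ]
busbar 0.91 [262.3 294.1] [473.5  28.9 227.5] [495.6  24.9  50. ]
busbar 0.89 [346.9 233.1] [313.3 148.9  18. ] [315.4 145.5  50. ]
done_bar 0.97 [260.1 395.8] [ 514.9 -206.1   10.6] [ 516.3 -208.8    0. ]
stud_tray 0.93 [307.3 356.4] [ 407.3 -118.     1.9] [ 407.4 -118.3    0. ]
jar 0.8 [196.1 312.8] [638.6 -10.7  78.9] [661.  -15.5   0. ]
jar 0.49 [205.2 317. ] [581.4 -10.1 219.7] [639. -26.   0.]
spanner 0.77 [216.2 235.9] [603.  163.4   7.4] [604.7 164.3   0. ]
side [593.  320.2 973.8]
hub 0.71 [183.  271.8] [582.3  -0.5 218.5] [582.   -8.4 200. ]
lever_ball 0.83 [111.7 311.1] [ 499.8 -102.1  316.3] [ 498.4 -108.7  306. ]
stud_head 0.62 [214.1 177.3] [824.2 -14.3  20. ] [813.3   1.5  65. ]
stud_head 0.52 [264.6 389.6] [306.5 147.6  20.4] [319.9 155.7  65. ]
press 0.94 [228.8 296.4] [540.1 104.1 229.7] [523.8  37.4  -0. ]
busbar 0.88 [266.7 387. ] [314.1 152.6  22.1] [322.3 157.5  50. ]
busbar 0.62 [220.7 178.3] [824.6  -1.1   6.3] [814.1  13.4  50. ]
done_bar 0.79 [141.7 290.7] [539.6 -69.1 263.4] [ 519.9 -213.4    0. ]
stud_tray 0.96 [169.  330.6] [ 423.5 -112.1   26.4] [ 418.7 -124.2    0. ]
stud_tray 0.48 [181.9 272. ] [581.7  -4.1 215.8] [578.5 -96.4  -0. ]
jar 0.74 [214.5 235.4] [669.5  23.9 102.3] [678.5 -10.9   0. ]
spanner 0.58 [273.8 268.4] [601.7 149.4   6. ] [601.7 148.3   0. ]
```

View pics/top1.png

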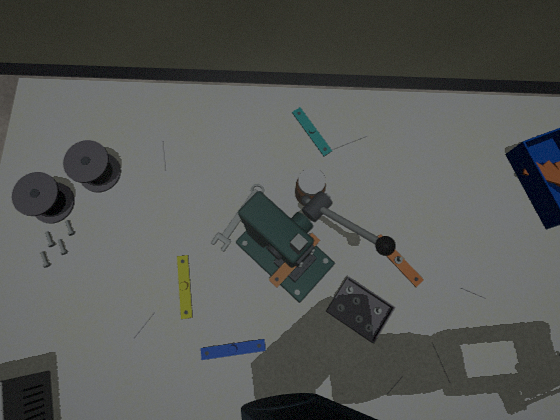

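View pics/side1.png

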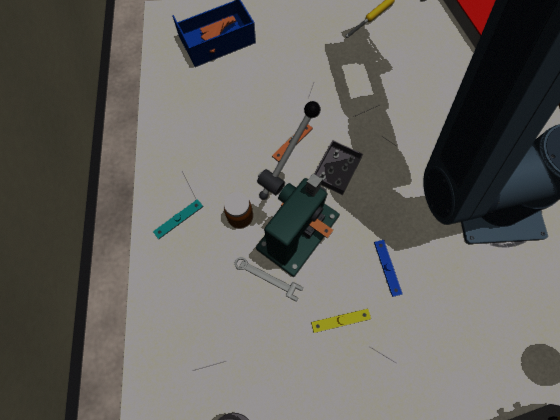

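The top picture shows the green press at about (285,255), with the lever running from the hub (315,205) to the black ball (386,245). The copper busbar lies under the ram at (295,262).

Possible confusions:
- **Busbar look-alikes:** the done bar (405,265), blue bar (233,349), yellow bar (184,286) and turquoise bar (312,132).
- **Lever look-alikes:** the spanner (236,216) is the only other rod-like thing. There is one ball, so the lever is unambiguous.

I'll check it in a crop and fit its line.

```bash
python3 - <<'E'
from h import *
np.set_printoptions(precision=3,suppress=True)
for n in ['top','side']:
    p=capture(n)
    m=masks_of('lever_ball',p)
    for r in m[:1]:
        g=r['region'];rr,cc=np.nonzero(g)
        P=np.array([dep(p,(a,b)) for a,b in zip(rr,cc) if p['depth'][a,b]>0])
        H=np.array([583.5,-11.5,200]);u0=np.array([-.644,-.765])
        k=(P[:,2]>150)&((P[:,:2]-H[:2])@u0>30)&((P[:,:2]-H[:2])@u0<115)
        Q=P[k];v=cv2.fitLine(Q[:,:2].astype(np.float32),cv2.DIST_HUBER,0,.01,.01).ravel()
        print(n,r['p'],len(P),len(Q),v,'z top at 105:',np.median(Q[abs((Q[:,:2]-H[:2])@u0-105)<5,2]))
        for d in (40,70,105): 
            s=Q[abs((Q[:,:2]-H[:2])@u0-d)<5]; print(d,s.mean(0))
    if n=='top':
        i=p['image'][180:290,260:440,::-1].copy();cv2.imwrite('pics/crop.png',cv2.resize(i,None,fx=4,fy=4))
o=get_obs();print(o['orientation'])
E
```

```text
top 0.77 1433 375 [  0.658   0.753 533.362 -68.062] z top at 105: 289.8118330525049
40 [556.926 -41.513 238.526]
70 [537.419 -63.962 261.756]
105 [514.497 -90.56  289.493]
side 0.9 1205 336 [  0.653   0.758 534.826 -66.298] z top at 105: 288.8865240082679
40 [556.427 -41.155 238.604]
70 [536.922 -63.959 261.769]
105 [514.418 -90.871 289.249]
[[ 0.93   0.367  0.   ]
 [ 0.367 -0.93  -0.   ]
 [ 0.     0.    -1.   ]]
```

View pics/crop.png

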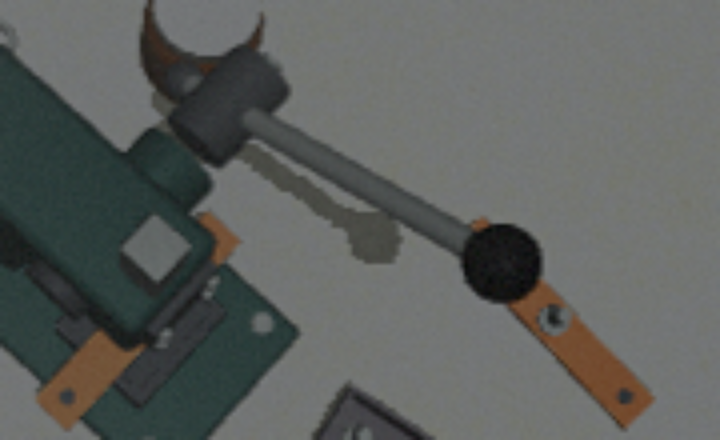

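The crop shows the steel lever running cleanly from the hub at crop (230,105) to the black ball (500,262), with nothing above it. The finished bar lies under the ball. I'll press at (514.5, -90.8), so first: shut the gripper, rise, turn.

```bash
python3 -m crank '[{"z":-40,"wz":-7,"claw":-1},{"z":-80,"wz":-14,"claw":-1},{"z":-120,"wz":-21,"claw":-1},{"z":-154,"wz":-27.5,"claw":-1},{"z":-154,"wz":-27.5,"claw":-1},{"z":-154,"wz":-27.5,"claw":-1},{"z":-154,"wz":-27.5,"claw":-1},{"z":-154,"wz":-27.5,"claw":-1}]'
python3 -c "
from h import *
o=get_obs();R=np.array(o['orientation']);print(R.round(3),R.T@(np.array([514.5,-90.8,350])-o['tool_pos']))"
```

```text
[[ 0.93   0.367  0.   ]
 [ 0.367 -0.93  -0.   ]
 [ 0.     0.    -1.   ]] [ 445.22917991 -276.73323668 -154.03286353]schema error: expected keys wx, wy, wz, x, y, z, claw
```

All the keys have to be in every row.

```bash
python3 -m crank '[{"wx":0,"wy":0,"wz":-7,"x":0,"y":0,"z":-40,"claw":-1},{"wx":0,"wy":0,"wz":-14,"x":0,"y":0,"z":-80,"claw":-1},{"wx":0,"wy":0,"wz":-21,"x":0,"y":0,"z":-120,"claw":-1},{"wx":0,"wy":0,"wz":-27.5,"x":0,"y":0,"z":-154,"claw":-1},{"wx":0,"wy":0,"wz":-27.5,"x":0,"y":0,"z":-154,"claw":-1},{"wx":0,"wy":0,"wz":-27.5,"x":0,"y":0,"z":-154,"claw":-1},{"wx":0,"wy":0,"wz":-27.5,"x":0,"y":0,"z":-154,"claw":-1}]'
python3 -c "
from h import *
o=get_obs();R=np.array(o['orientation']);print(R.round(3),o['tool_pos'],R.T@(np.array([514.5,-90.8,350])-o['tool_pos']))"
```

```text
t: 1.88
tool_pos: [201.8, -511.3, 349.1]
orientation: [[0.657, 0.754, -0.0], [0.754, -0.657, 0.001], [0.001, -0.001, -1.0]]
wrist_force: [0.5, -1.0, -0.6]
width: 50.9
gripper_force: 0.0
[[ 0.657  0.754 -0.   ]
 [ 0.754 -0.657  0.001]
 [ 0.001 -0.001 -1.   ]] [ 201.81423341 -511.28481011  349.0718309 ] [522.45584537 -40.25299505  -0.55829597]
```

```bash
python3 -m crank '[{"wx":0,"wy":0,"wz":0,"x":40,"y":-3,"z":0,"claw":-1},{"wx":0,"wy":0,"wz":0,"x":80,"y":-6,"z":0,"claw":-1},{"wx":0,"wy":0,"wz":0,"x":120,"y":-9,"z":0,"claw":-1},{"wx":0,"wy":0,"wz":0,"x":160,"y":-12,"z":0,"claw":-1},{"wx":0,"wy":0,"wz":0,"x":200,"y":-15,"z":0,"claw":-1},{"wx":0,"wy":0,"wz":0,"x":240,"y":-18,"z":0,"claw":-1},{"wx":0,"wy":0,"wz":0,"x":280,"y":-21,"z":0,"claw":-1},{"wx":0,"wy":0,"wz":0,"x":320,"y":-24,"z":0,"claw":-1},{"wx":0,"wy":0,"wz":0,"x":350,"y":-27,"z":0,"claw":-1},{"wx":0,"wy":0,"wz":0,"x":380,"y":-30,"z":0,"claw":-1},{"wx":0,"wy":0,"wz":0,"x":400,"y":-32,"z":0,"claw":-1},{"wx":0,"wy":0,"wz":0,"x":400,"y":-32,"z":0,"claw":-1}]'
python3 -c "
from h import *
o=get_obs();R=np.array(o['orientation']);print(R.T@(np.array([514.5,-90.8,302])-o['tool_pos']))"
```

```text
t: 2.88
tool_pos: [440.9, -184.9, 347.8]
orientation: [[0.653, 0.757, -0.002], [0.757, -0.653, 0.004], [0.001, -0.004, -1.0]]
wrist_force: [-1.2, 0.1, 0.4]
width: 0.7
gripper_force: 0.0
[119.29683697  -5.49766203  45.94449985]
```

```bash
python3 -m crank '[{"wx":0,"wy":0,"wz":0,"x":35,"y":-2,"z":0,"claw":-1},{"wx":0,"wy":0,"wz":0,"x":70,"y":-4,"z":0,"claw":-1},{"wx":0,"wy":0,"wz":0,"x":100,"y":-6,"z":0,"claw":-1},{"wx":0,"wy":0,"wz":0,"x":122,"y":-8,"z":0,"claw":-1},{"wx":0,"wy":0,"wz":0,"x":122,"y":-8,"z":0,"claw":-1},{"wx":0,"wy":0,"wz":0,"x":122,"y":-8,"z":15,"claw":-1},{"wx":0,"wy":0,"wz":0,"x":122,"y":-8,"z":30,"claw":-1},{"wx":0,"wy":0,"wz":0,"x":122,"y":-8,"z":40,"claw":-1},{"wx":0,"wy":0,"wz":0,"x":122,"y":-8,"z":40,"claw":-1}]'
python3 - <<'E'
from h import *
o=get_obs();R=np.array(o['orientation']);print(R.T@(np.array([514.5,-90.8,302])-o['tool_pos']))
p=capture('side');cv2.imwrite('pics/side2.png',cv2.resize(p['image'][60:260,180:420,::-1],None,fx=3,fy=3))
E
```

```text
t: 3.63
tool_pos: [511.9, -91.7, 306.5]
orientation: [[0.657, 0.754, -0.006], [0.754, -0.657, 0.002], [-0.003, -0.006, -1.0]]
wrist_force: [0.2, -0.9, -0.5]
width: 0.5
gripper_force: 0.0
[2.385375   1.41221038 4.51701204]
```

View pics/side2.png

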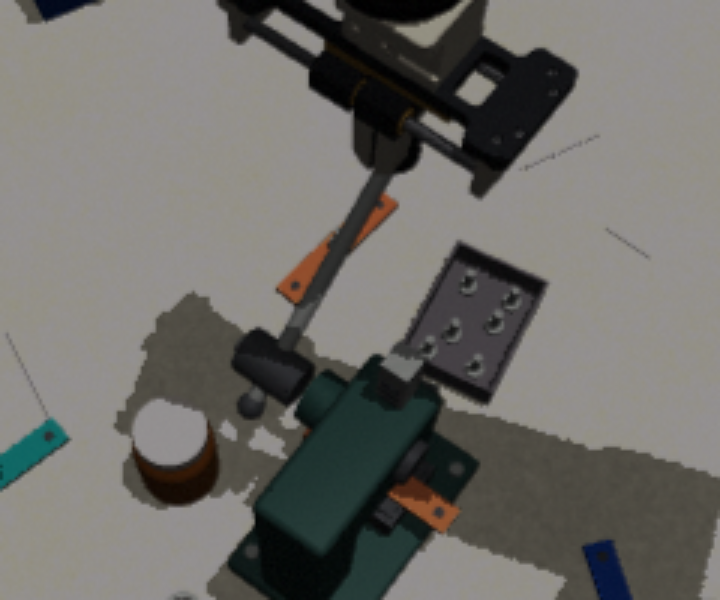

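The shut fingertips hang straight over the lever bar at crop (385,160), and the gripper body is clear in front of the press. Now pushing down.

```bash
python3 -m crank '[{"wx":0,"wy":0,"wz":0,"x":1,"y":1,"z":6,"claw":-1},{"wx":0,"wy":0,"wz":0,"x":1,"y":1,"z":12,"claw":-1},{"wx":0,"wy":0,"wz":0,"x":1,"y":1,"z":18,"claw":-1},{"wx":0,"wy":0,"wz":0,"x":1,"y":1,"z":24,"claw":-1},{"wx":0,"wy":0,"wz":0,"x":1,"y":1,"z":30,"claw":-1},{"wx":0,"wy":0,"wz":0,"x":1,"y":1,"z":36,"claw":-1},{"wx":0,"wy":0,"wz":0,"x":1,"y":1,"z":42,"claw":-1},{"wx":0,"wy":0,"wz":0,"x":1,"y":1,"z":48,"claw":-1},{"wx":0,"wy":0,"wz":0,"x":1,"y":1,"z":54,"claw":-1},{"wx":0,"wy":0,"wz":0,"x":1,"y":1,"z":60,"claw":-1},{"wx":0,"wy":0,"wz":0,"x":1,"y":1,"z":66,"claw":-1},{"wx":0,"wy":0,"wz":0,"x":1,"y":1,"z":66,"claw":-1}]'
```

```text
t: 4.68
tool_pos: [515.2, -90.9, 242.6]
orientation: [[0.656, 0.755, -0.001], [0.755, -0.656, 0.001], [0.0, -0.001, -1.0]]
wrist_force: [2.9, 1.5, 2.7]
width: 0.3
gripper_force: 1.2
```

```bash
python3 -m crank '[{"wx":0,"wy":0,"wz":0,"x":0,"y":0,"z":6,"claw":-1},{"wx":0,"wy":0,"wz":0,"x":0,"y":0,"z":12,"claw":-1},{"wx":0,"wy":0,"wz":0,"x":0,"y":0,"z":18,"claw":-1},{"wx":0,"wy":0,"wz":0,"x":0,"y":0,"z":24,"claw":-1},{"wx":0,"wy":0,"wz":0,"x":0,"y":0,"z":30,"claw":-1},{"wx":0,"wy":0,"wz":0,"x":0,"y":0,"z":36,"claw":-1},{"wx":0,"wy":0,"wz":0,"x":0,"y":0,"z":42,"claw":-1},{"wx":0,"wy":0,"wz":0,"x":0,"y":0,"z":48,"claw":-1},{"wx":0,"wy":0,"wz":0,"x":0,"y":0,"z":54,"claw":-1},{"wx":0,"wy":0,"wz":0,"x":0,"y":0,"z":60,"claw":-1},{"wx":0,"wy":0,"wz":0,"x":0,"y":0,"z":66,"claw":-1},{"wx":0,"wy":0,"wz":0,"x":0,"y":0,"z":66,"claw":-1}]'
```

```text
t: 5.68
tool_pos: [514.9, -91.0, 176.6]
orientation: [[0.656, 0.755, -0.001], [0.755, -0.656, 0.001], [-0.0, -0.001, -1.0]]
wrist_force: [-1.5, -2.4, 3.7]
width: 0.5
gripper_force: 1.9
```

```bash
python3 -m crank '[{"wx":0,"wy":0,"wz":0,"x":0,"y":0,"z":3,"claw":-1},{"wx":0,"wy":0,"wz":0,"x":0,"y":0,"z":6,"claw":-1},{"wx":0,"wy":0,"wz":0,"x":0,"y":0,"z":9,"claw":-1},{"wx":0,"wy":0,"wz":0,"x":0,"y":0,"z":12,"claw":-1}]'
python3 -m crank '[{"wx":0,"wy":0,"wz":0,"x":0,"y":0,"z":2,"claw":-1},{"wx":0,"wy":0,"wz":0,"x":0,"y":0,"z":4,"claw":-1},{"wx":0,"wy":0,"wz":0,"x":0,"y":0,"z":4,"claw":-1}]'
```

```text
t: 6.02
tool_pos: [515.6, -90.8, 166.8]
orientation: [[0.656, 0.755, 0.001], [0.755, -0.656, 0.0], [0.001, 0.001, -1.0]]
wrist_force: [-3.1, 0.4, 9.2]
width: 0.3
gripper_force: 4.9
t: 6.27
tool_pos: [515.9, -90.4, 162.7]
orientation: [[0.656, 0.755, 0.002], [0.755, -0.656, 0.001], [0.002, 0.001, -1.0]]
wrist_force: [-1.7, 1.2, 9.0]
width: 0.2
gripper_force: 4.3
```

```bash
python3 -m crank '[{"wx":0,"wy":0,"wz":0,"x":0,"y":0,"z":2,"claw":-1},{"wx":0,"wy":0,"wz":0,"x":0,"y":0,"z":3,"claw":-1},{"wx":0,"wy":0,"wz":0,"x":0,"y":0,"z":3,"claw":-1}]'
python3 -m crank '[{"wx":0,"wy":0,"wz":0,"x":0,"y":0,"z":1,"claw":-1},{"wx":0,"wy":0,"wz":0,"x":0,"y":0,"z":2,"claw":-1},{"wx":0,"wy":0,"wz":0,"x":0,"y":0,"z":2,"claw":-1}]'
```

```text
t: 6.52
tool_pos: [516.2, -90.1, 160.0]
orientation: [[0.655, 0.755, 0.002], [0.755, -0.655, 0.001], [0.003, 0.001, -1.0]]
wrist_force: [-0.8, 2.2, 9.1]
width: 0.5
gripper_force: 4.4
t: 6.77
tool_pos: [516.3, -89.9, 158.1]
orientation: [[0.655, 0.755, 0.003], [0.755, -0.655, 0.002], [0.003, 0.001, -1.0]]
wrist_force: [-0.7, 2.8, 9.1]
width: 0.7
gripper_force: 4.5
```

```bash
python3 -m crank '[{"wx":0,"wy":0,"wz":0,"x":0,"y":0,"z":2,"claw":-1},{"wx":0,"wy":0,"wz":0,"x":0,"y":0,"z":3,"claw":-1},{"wx":0,"wy":0,"wz":0,"x":0,"y":0,"z":3,"claw":-1}]'
python3 -m crank '[{"wx":0,"wy":0,"wz":0,"x":0,"y":0,"z":1,"claw":-1},{"wx":0,"wy":0,"wz":0,"x":0,"y":0,"z":2,"claw":-1},{"wx":0,"wy":0,"wz":0,"x":0,"y":0,"z":2,"claw":-1}]'
python3 - <<'E'
from h import *
p=capture('top');
for t in('lever_ball','hub'):
  for r in place_of(t,p)[:1]:print(t,r['p'],r['location'],dep(p,r['location']))
p=capture('side');
for t in('lever_ball','hub'):
  for r in place_of(t,p)[:1]:print(t,r['p'],r['location'],dep(p,r['location']))
cv2.imwrite('pics/side3.png',cv2.resize(p['image'][60:260,180:420,::-1],None,fx=3,fy=3))
E
```

```text
t: 7.02
tool_pos: [516.6, -89.8, 155.2]
orientation: [[0.656, 0.755, 0.003], [0.755, -0.656, 0.002], [0.004, 0.001, -1.0]]
wrist_force: [-0.1, 2.5, 10.3]
width: 0.6
gripper_force: 4.4
t: 7.27
tool_pos: [516.9, -89.8, 153.3]
orientation: [[0.656, 0.755, 0.004], [0.755, -0.656, 0.002], [0.004, 0.002, -1.0]]
wrist_force: [-0.8, 3.8, 10.6]
width: 0.5
gripper_force: 4.5
lever_ball 0.6 [267.7, 381.6] [ 478.03288298 -139.69880568  163.02463057]
hub 0.69 [204.8, 315.8] [582.5362166   -7.95329466 218.1607963 ]
hub 0.85 [180.5, 270.2] [585.27338511  -5.76772226 219.77904506]
```

View pics/side3.png

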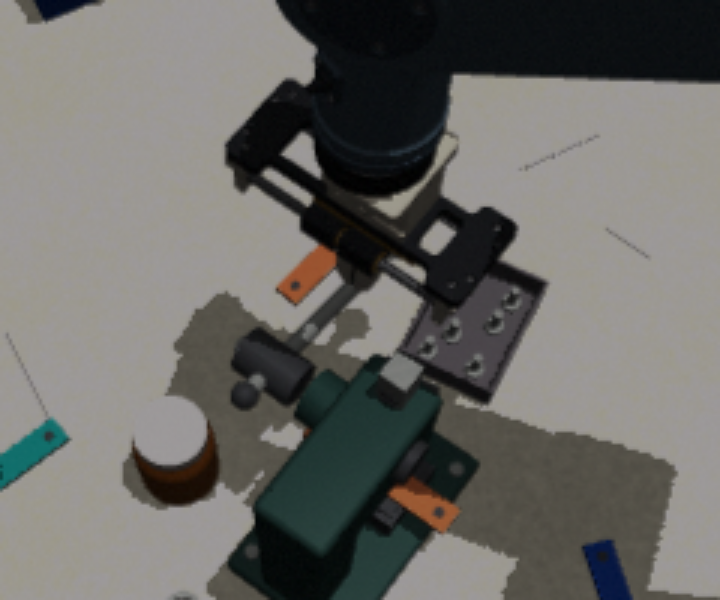

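The lever is well down. The fingertip hides its end, so I'll measure its slope from the depth on the visible part of the bar.

```bash
python3 - <<'E'
from h import *
np.set_printoptions(precision=1,suppress=True)
H=np.array([583.5,-11.5,200]);u=np.array([-.655,-.756]);w=np.array([.756,-.655])
for n in('side','top'):
    p=capture(n);r,c=np.mgrid[120:300,200:430]
    d=np.stack([(c-p['cx'])/p['fx'],(r-p['cy'])/p['fy'],np.ones(c.shape)],-1)@np.array(p['rotation']).T
    P=(np.array(p['position'])+d*p['depth'][120:300,200:430,None]).reshape(-1,3)
    a=(P[:,:2]-H[:2])@u;b=(P[:,:2]-H[:2])@w
    for s in range(20,190,10):
        k=(abs(a-s)<5)&(abs(b)<15)&(P[:,2]>90)&(P[:,2]<215)
        if k.sum()>3: print(n,s,k.sum(),'z90',np.percentile(P[k,2],[50,90]),'b',b[k].min(),b[k].max())
o=get_obs();t=np.array(o['tool_pos']);print('tip a,b',(t[:2]-H[:2])@u,(t[:2]-H[:2])@w,t[2]-8)
E
```

```text
side 20 15 z90 [199.3 201. ] b -5.91240572072821 11.622170677982478
side 30 23 z90 [196.2 198.6] b -6.5404952668960386 4.7240874931172865
side 40 21 z90 [192.5 196.2] b -6.004647782657797 4.715315864284957
side 50 23 z90 [189.7 191.4] b -6.28706397327642 4.801584139292024
side 60 21 z90 [187.1 188.4] b -5.83379211906449 5.075855088430171
side 70 20 z90 [183.4 186.6] b -5.943080843505267 5.049050273185095
side 80 23 z90 [180.3 183.3] b -5.881014407634854 5.094553233994541
side 90 86 z90 [189.5 204.7] b -14.84696150734124 14.63060651263312
side 100 6 z90 [191.9 197.8] b -14.95827509803551 9.426731106329013
top 20 53 z90 [201.  206.9] b -14.972457033126876 14.243942704402803
top 30 40 z90 [196.2 198.8] b -6.068943561009441 5.939394918700687
top 40 37 z90 [193.6 196.3] b -5.580076227539201 6.730893139297169
top 50 26 z90 [190.7 193. ] b -5.943650740151523 6.215219985085838
top 150 43 z90 [158.6 161.2] b -10.94825179473992 11.746738929879804
top 160 79 z90 [162.2 164.9] b -14.058122485961979 14.4546912810713
top 170 76 z90 [160.5 164.4] b -13.977343977930522 14.947379769909487
top 180 11 z90 [155.7 159.6] b -6.395788463210974 8.711431123924372
tip a,b 102.84193040482769 0.9318186605369821 145.4071582017983
```

```bash
python3 - <<'E'
from h import *
a=capture('wrist');b=capture('side')
cv2.imwrite('pics/w1.png',np.hstack([cv2.convertScaleAbs(cv2.resize(a['image'],(400,300)),alpha=1.8),cv2.convertScaleAbs(cv2.resize(b['image'][110:200,250:370],(400,300)),alpha=1.8)])[:,:,::-1])
E
```

```text
(no output)
```

View pics/w1.png

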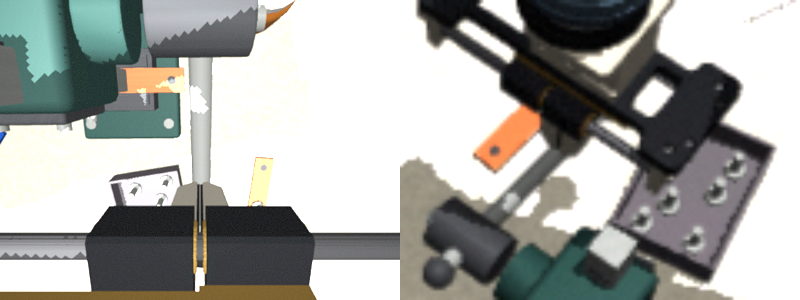

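```bash
python3 - <<'E'
from h import *
np.set_printoptions(precision=1,suppress=True)
p=capture('wrist');o=get_obs();t=np.array(o['tool_pos']);R=np.array(o['orientation']);C=np.array(p['rotation'])
def proj(X):
    q=C.T@(X-np.array(p['position']));return np.array([p['cy']+p['fy']*q[1]/q[2],p['cx']+p['fx']*q[0]/q[2],q[2]])
print('cam',p['position'],'tool',t)
for z in(-30,-19,-8,0,8): print(z,proj(t+R@[7,0,z]),proj(t+R@[7,15,z]))
H=np.array([583.5,-11.5,200]);u=np.array([-.655,-.756]);w=np.array([.756,-.655])
for row in range(80,330,12):
    for c in(262,280,300):
        X=dep(p,(row,c));print(row,c,'a',round((X[:2]-H[:2])@u,1),'b',round((X[:2]-H[:2])@w,1),'z',round(X[2],1),end=' | ')
    print()
E
```

```text
cam [564.7 -34.5 340.8] tool [516.9 -89.8 153.4]
-30 [266.1 279.6 169.2] [266.1 312.3 169.2]
-19 [257.2 279.6 179.8] [257.2 310.4 179.8]
-8 [249.2 279.7 190.4] [249.2 308.7 190.4]
0 [244.  279.7 198.1] [244.  307.6 198.1]
8 [239.2 279.7 205.9] [239.2 306.6 205.8]
80 262 a 17.0 b -5.4 z 199.0 | 80 280 a 17.0 b 1.1 z 199.3 | 80 300 a -1.0 b 19.0 z -2.2 | 
92 262 a 8.9 b -14.4 z -1.9 | 92 280 a 21.0 b 1.1 z 197.5 | 92 300 a 9.1 b 19.0 z -0.5 | 
104 262 a 19.1 b -14.5 z -1.4 | 104 280 a 25.3 b 1.1 z 197.4 | 104 300 a 19.1 b 19.2 z -2.3 | 
116 262 a 29.3 b -14.6 z -0.7 | 116 280 a 29.6 b 1.1 z 194.0 | 116 300 a 29.4 b 19.3 z -1.8 | 
128 262 a 39.8 b -14.8 z -1.4 | 128 280 a 34.1 b 1.1 z 193.0 | 128 300 a 39.8 b 19.5 z -2.1 | 
140 262 a 50.4 b -15.0 z -1.6 | 140 280 a 38.7 b 1.1 z 191.9 | 140 300 a 50.4 b 19.6 z -0.9 | 
152 262 a 61.3 b -15.2 z -2.6 | 152 280 a 43.5 b 1.1 z 191.7 | 152 300 a 61.2 b 19.7 z -1.2 | 
164 262 a 72.1 b -15.2 z -1.0 | 164 280 a 48.5 b 1.1 z 189.9 | 164 300 a 72.4 b 20.0 z -3.0 | 
176 262 a 83.5 b -15.5 z -2.6 | 176 280 a 53.9 b 1.1 z 186.9 | 176 300 a 83.5 b 20.1
[... 465 characters left out ...]
300 a 142.6 b 20.9 z -2.5 | 
248 262 a 154.9 b -16.5 z -2.4 | 248 280 a 89.3 b 1.1 z 177.5 | 248 300 a 155.2 b 21.1 z -3.1 | 
260 262 a 93.8 b -7.3 z 181.4 | 260 280 a 95.1 b 1.1 z 178.2 | 260 300 a 94.2 b 10.3 z 180.5 | 
272 262 a 93.7 b -6.6 z 195.3 | 272 280 a 100.6 b 1.0 z 179.5 | 272 300 a 93.9 b 9.6 z 194.9 | 
284 262 a 93.7 b -6.1 z 206.8 | 284 280 a 106.3 b 1.0 z 180.5 | 284 300 a 93.8 b 8.9 z 206.6 | 
296 262 a 67.5 b -3.0 z 267.7 | 296 280 a 119.5 b 1.0 z 167.1 | 296 300 a 67.4 b 5.3 z 268.0 | 
308 262 a 67.5 b -2.7 z 272.9 | 308 280 a 127.8 b 1.0 z 164.5 | 308 300 a 67.2 b 5.0 z 273.5 | 
320 262 a 67.6 b -2.5 z 277.3 | 320 280 a 136.7 b 1.0 z 161.6 | 320 300 a 67.1 b 4.7 z 278.2 |
```

```bash
python3 - <<'E'
from h import *
a=capture('wrist');
cv2.imwrite('pics/w2.png',cv2.convertScaleAbs(cv2.resize(a['image'][200:330,200:360],(720,585),interpolation=cv2.INTER_NEAREST),alpha=1.3)[:,:,::-1])
o=get_obs();print(o['t'],o['width'],o['wrist_force'],o['qpos'])
E
```

```text
7.8667 0.283609405717406 [-0.19783605  3.20514422 10.35310446] [-0.38714577  0.24406147  1.66281932  0.003243    1.23170413  0.32659932]
```

View pics/w2.png

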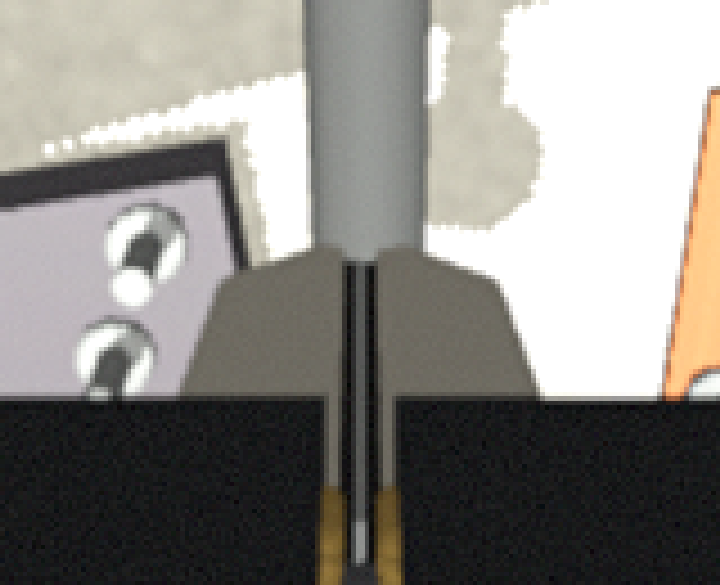

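The crop shows the closed fingertips resting flat on top of the bar, with their tips at crop (360,255). By depth the tips are about 32 mm higher than the stated tool length implies. The lever is therefore only near 0.96 rad and needs about 20 mm more.

```bash
python3 -m crank '[{"wx":0,"wy":0,"wz":0,"x":0,"y":0,"z":3,"claw":-1},{"wx":0,"wy":0,"wz":0,"x":0,"y":0,"z":6,"claw":-1},{"wx":0,"wy":0,"wz":0,"x":0,"y":0,"z":9,"claw":-1},{"wx":0,"wy":0,"wz":0,"x":0,"y":0,"z":11,"claw":-1},{"wx":0,"wy":0,"wz":0,"x":0,"y":0,"z":11,"claw":-1}]'
python3 -m crank '[{"wx":0,"wy":0,"wz":0,"x":0,"y":0,"z":2,"claw":-1},{"wx":0,"wy":0,"wz":0,"x":0,"y":0,"z":4,"claw":-1},{"wx":0,"wy":0,"wz":0,"x":0,"y":0,"z":4,"claw":-1}]'
```

```text
t: 8.28
tool_pos: [517.3, -90.4, 142.4]
orientation: [[0.656, 0.755, 0.005], [0.755, -0.656, 0.001], [0.004, 0.003, -1.0]]
wrist_force: [1.9, 1.4, 9.8]
width: 0.7
gripper_force: 4.3
t: 8.53
tool_pos: [517.4, -90.6, 138.4]
orientation: [[0.656, 0.755, 0.005], [0.755, -0.656, 0.0], [0.003, 0.003, -1.0]]
wrist_force: [0.4, 1.0, 10.2]
width: 0.0
gripper_force: 4.4
```

```bash
python3 -m crank '[{"wx":0,"wy":0,"wz":0,"x":0,"y":0,"z":2,"claw":-1},{"wx":0,"wy":0,"wz":0,"x":0,"y":0,"z":4,"claw":-1},{"wx":0,"wy":0,"wz":0,"x":0,"y":0,"z":4,"claw":-1}]'
python3 -m crank '[{"wx":0,"wy":0,"wz":0,"x":0,"y":0,"z":1,"claw":-1},{"wx":0,"wy":0,"wz":0,"x":0,"y":0,"z":2,"claw":-1},{"wx":0,"wy":0,"wz":0,"x":0,"y":0,"z":2,"claw":-1}]'
```

```text
t: 8.78
tool_pos: [517.3, -90.7, 134.5]
orientation: [[0.656, 0.755, 0.005], [0.755, -0.656, 0.0], [0.003, 0.004, -1.0]]
wrist_force: [0.5, 0.9, 9.3]
width: 0.5
gripper_force: 4.4
t: 9.03
tool_pos: [517.3, -90.7, 132.6]
orientation: [[0.656, 0.755, 0.005], [0.755, -0.656, 0.0], [0.003, 0.004, -1.0]]
wrist_force: [0.8, 0.7, 10.9]
width: 0.5
gripper_force: 4.5
```

```bash
python3 -m crank '[{"wx":0,"wy":0,"wz":0,"x":0,"y":0,"z":1,"claw":-1},{"wx":0,"wy":0,"wz":0,"x":0,"y":0,"z":2,"claw":-1},{"wx":0,"wy":0,"wz":0,"x":0,"y":0,"z":2,"claw":-1}]'
python3 - <<'E'
from h import *
H=np.array([583.5,-11.5,200]);u=np.array([-.655,-.756]);w=np.array([.756,-.655])
p=capture('wrist');A=[]
for row in range(100,235,4):
    X=dep(p,(row,280));A.append([(X[:2]-H[:2])@u,X[2]])
A=np.array(A);k=(A[:,1]>120)&(A[:,0]>25)&(A[:,0]<90);f=np.polyfit(A[k,0],A[k,1],1);print(k.sum(),f,'lever',.663-np.arctan(f[0]))
E
```

```text
t: 9.28
tool_pos: [517.5, -90.7, 130.9]
orientation: [[0.656, 0.755, 0.005], [0.755, -0.656, 0.0], [0.004, 0.004, -1.0]]
wrist_force: [0.3, 2.2, 13.1]
width: 0.7
gripper_force: 5.7
33 [ -0.55435534 205.61632821] lever 1.1691808893195699
```

```bash
python3 -m crank '[{"wx":0,"wy":0,"wz":0,"x":0,"y":0,"z":1,"claw":-1},{"wx":0,"wy":0,"wz":0,"x":0,"y":0,"z":2,"claw":-1},{"wx":0,"wy":0,"wz":0,"x":0,"y":0,"z":2,"claw":-1},{"wx":0,"wy":0,"wz":0,"x":0,"y":0,"z":2,"claw":-1}]'
```

```text
t: 9.67
tool_pos: [517.6, -90.7, 129.6]
orientation: [[0.656, 0.755, 0.006], [0.755, -0.656, -0.0], [0.004, 0.004, -1.0]]
wrist_force: [-1.8, 0.9, 15.7]
width: 0.6
gripper_force: 7.1
```

```bash
python3 -m crank '[{"wx":0,"wy":0,"wz":0,"x":0,"y":0,"z":2,"claw":-1},{"wx":0,"wy":0,"wz":0,"x":0,"y":0,"z":4,"claw":-1},{"wx":0,"wy":0,"wz":0,"x":0,"y":0,"z":4,"claw":-1},{"wx":0,"wy":0,"wz":0,"x":0,"y":0,"z":4,"claw":-1}]'
```

```text
t: 10.0
tool_pos: [518.1, -90.6, 126.6]
orientation: [[0.656, 0.755, 0.007], [0.755, -0.656, -0.0], [0.005, 0.006, -1.0]]
wrist_force: [-2.3, 2.4, 21.7]
width: 0.3
gripper_force: 9.9
```

The force climbed to 22 N, so the lever is on its solid stop with the stud home. Now easing it up at 60 mm/s (about 0.6 rad/s).

```bash
python3 -m crank '[{"wx":0,"wy":0,"wz":0,"x":0,"y":0,"z":-3,"claw":-1},{"wx":0,"wy":0,"wz":0,"x":0,"y":0,"z":-6,"claw":-1},{"wx":0,"wy":0,"wz":0,"x":0,"y":0,"z":-10,"claw":-1},{"wx":0,"wy":0,"wz":0,"x":0,"y":0,"z":-15,"claw":-1},{"wx":0,"wy":0,"wz":0,"x":0,"y":0,"z":-20,"claw":-1},{"wx":0,"wy":0,"wz":0,"x":0,"y":0,"z":-25,"claw":-1},{"wx":0,"wy":0,"wz":0,"x":0,"y":0,"z":-30,"claw":-1},{"wx":0,"wy":0,"wz":0,"x":0,"y":0,"z":-35,"claw":-1},{"wx":0,"wy":0,"wz":0,"x":0,"y":0,"z":-40,"claw":-1},{"wx":0,"wy":0,"wz":0,"x":0,"y":0,"z":-45,"claw":-1},{"wx":0,"wy":0,"wz":0,"x":0,"y":0,"z":-50,"claw":-1},{"wx":0,"wy":0,"wz":0,"x":0,"y":0,"z":-55,"claw":-1}]'
python3 -m crank '[{"wx":0,"wy":0,"wz":0,"x":0,"y":0,"z":-5,"claw":-1},{"wx":0,"wy":0,"wz":0,"x":0,"y":0,"z":-10,"claw":-1},{"wx":0,"wy":0,"wz":0,"x":0,"y":0,"z":-15,"claw":-1},{"wx":0,"wy":0,"wz":0,"x":0,"y":0,"z":-20,"claw":-1},{"wx":0,"wy":0,"wz":0,"x":0,"y":0,"z":-25,"claw":-1},{"wx":0,"wy":0,"wz":0,"x":0,"y":0,"z":-30,"claw":-1},{"wx":0,"wy":0,"wz":0,"x":0,"y":0,"z":-35,"claw":-1},{"wx":0,"wy":0,"wz":0,"x":0,"y":0,"z":-40,"claw":-1},{"wx":0,"wy":0,"wz":0,"x":0,"y":0,"z":-45,"claw":-1},{"wx":0,"wy":0,"wz":0,"x":0,"y":0,"z":-50,"claw":-1},{"wx":0,"wy":0,"wz":0,"x":0,"y":0,"z":-54,"claw":-1},{"wx":0,"wy":0,"wz":0,"x":0,"y":0,"z":-58,"claw":-1}]'
```

```text
t: 11.0
tool_pos: [515.4, -91.0, 178.5]
orientation: [[0.656, 0.755, 0.0], [0.755, -0.656, 0.0], [0.0, 0.0, -1.0]]
wrist_force: [-1.8, -1.5, 3.3]
width: 0.4
gripper_force: 1.8
t: 12.0
tool_pos: [515.4, -91.1, 236.3]
orientation: [[0.656, 0.755, 0.0], [0.755, -0.656, 0.0], [0.0, 0.0, -1.0]]
wrist_force: [2.2, 0.7, 1.1]
width: 0.6
gripper_force: 1.2
```

```bash
python3 -m crank '[{"wx":0,"wy":0,"wz":0,"x":0,"y":0,"z":-4,"claw":-1},{"wx":0,"wy":0,"wz":0,"x":0,"y":0,"z":-8,"claw":-1},{"wx":0,"wy":0,"wz":0,"x":0,"y":0,"z":-12,"claw":-1},{"wx":0,"wy":0,"wz":0,"x":0,"y":0,"z":-16,"claw":-1},{"wx":0,"wy":0,"wz":0,"x":0,"y":0,"z":-20,"claw":-1},{"wx":0,"wy":0,"wz":0,"x":0,"y":0,"z":-24,"claw":-1},{"wx":0,"wy":0,"wz":0,"x":0,"y":0,"z":-28,"claw":-1},{"wx":0,"wy":0,"wz":0,"x":0,"y":0,"z":-34,"claw":-1},{"wx":0,"wy":0,"wz":0,"x":0,"y":0,"z":-40,"claw":-1},{"wx":0,"wy":0,"wz":0,"x":0,"y":0,"z":-46,"claw":-1},{"wx":0,"wy":0,"wz":0,"x":0,"y":0,"z":-52,"claw":-1},{"wx":0,"wy":0,"wz":0,"x":0,"y":0,"z":-58,"claw":-1}]'
```

```text
t: 13.0
tool_pos: [515.0, -91.4, 294.4]
orientation: [[0.656, 0.755, -0.001], [0.755, -0.656, -0.0], [-0.001, -0.0, -1.0]]
wrist_force: [-0.2, -0.2, -0.1]
width: 0.3
gripper_force: 0.0
```

Contact is lost. I'll lift clear, hold, then check the lever, the ram and the bystanders.

```bash
python3 -m crank '[{"wx":0,"wy":0,"wz":0,"x":0,"y":0,"z":-15,"claw":-1},{"wx":0,"wy":0,"wz":0,"x":0,"y":0,"z":-30,"claw":-1},{"wx":0,"wy":0,"wz":0,"x":0,"y":0,"z":-45,"claw":-1},{"wx":0,"wy":0,"wz":0,"x":0,"y":0,"z":-50,"claw":-1},{"wx":0,"wy":0,"wz":0,"x":0,"y":0,"z":-50,"claw":-1},{"wx":0,"wy":0,"wz":0,"x":0,"y":0,"z":-50,"claw":-1}]'
python3 - <<'E'
from h import *
H=np.array([583.5,-11.5,200]);u=np.array([-.655,-.756]);w=np.array([.756,-.655])
p=capture('side');r,c=np.mgrid[60:300,200:430]
d=np.stack([(c-p['cx'])/p['fx'],(r-p['cy'])/p['fy'],np.ones(c.shape)],-1)@np.array(p['rotation']).T
P=(np.array(p['position'])+d*p['depth'][60:300,200:430,None]).reshape(-1,3)
a=(P[:,:2]-H[:2])@u;b=(P[:,:2]-H[:2])@w
k=(a>30)&(a<95)&(abs(b)<8)&(P[:,2]>150)&(P[:,2]<300);f=np.polyfit(a[k],P[k,2],1);print(k.sum(),f,'lever',.663-np.arctan(f[0]))
for t in('done_bar','stud_tray','jar','spanner'):
    for q in place_of(t,p)[:1]:print(t,q['p'],q['location'],atz(p,q['location'],0))
cv2.imwrite('pics/side4.png',cv2.resize(p['image'][60:260,180:420,::-1],None,fx=3,fy=3))
E
```

```text
t: 13.5
tool_pos: [515.2, -91.2, 343.6]
orientation: [[0.656, 0.755, -0.0], [0.755, -0.656, -0.0], [-0.0, -0.0, -1.0]]
wrist_force: [-1.1, 1.1, -0.7]
width: 0.4
gripper_force: 0.0
259 [  0.77828619 207.18853635] lever 0.0016401270667636414
done_bar 0.76 [141.5, 291.6] [ 517.34078404 -213.88734212    0.        ]
stud_tray 0.7 [168.3, 333.1] [ 411.7923754  -125.82689312    0.        ]
jar 0.83 [216.9, 238.3] [671.22763604  -3.88069495   0.        ]
spanner 0.94 [276.0, 265.8] [608.43315408 153.34919021   0.        ]
```

View pics/side4.png

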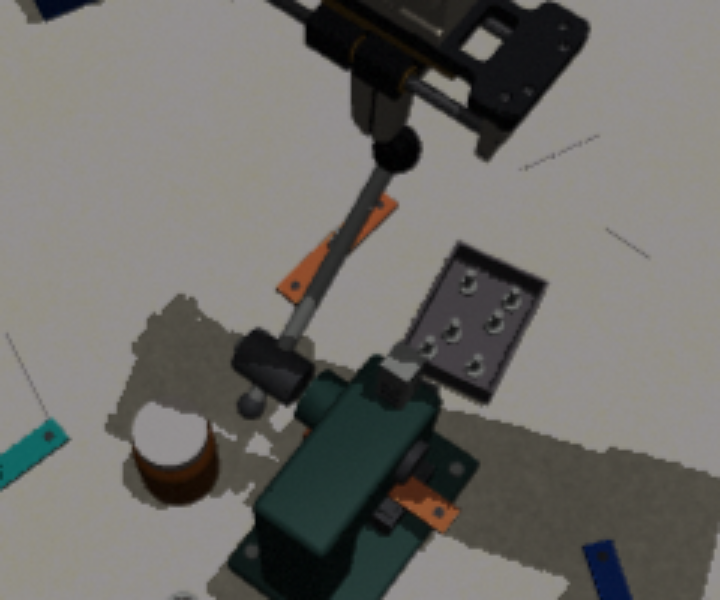

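The picture shows the lever back at rest (0.00 rad measured) with the ball at crop (397,148) and the fingers clear of it. The bar at (425,500), the tray, the jar and the finished bar look the same as before.

```bash
python3 -c "
from bench import env
print(env.job_done())"
```

```text
the job is handed in; nothing more can be done
None
```

I handed the job in: the lever was pushed to its solid stop (about 1.15 rad, force up to 22 N), which should have seated the stud, though I didn't see its head directly, then eased back to rest (0.00 rad measured); nothing around the press looked moved, and the hand-in gave no verdict.

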